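# Tap the call bell back to the centre of its pedestal

### The job

The call bell has been knocked off-centre on its small round pedestal and nearly topples. With the fingertips, nudge it gently from the side until it sits upright and centred on the pedestal; do not ring it, do not lift it or take it between the fingers, do not tip it or knock it off, and leave the things around it where they are.

Things in the scene. Friction and masses are not known exactly. Their poses are not given: they have to be found in the camera images.
- call_bell: loose service bell, 0.14 to 0.28 kg: silvery dome on a round black foot ring. Origin at the centre of its underside, z up. Foot ring 84 mm across, 11 mm high; dome 78 mm across low down, top at 42 mm; with button 52 mm high. Starts 14 to 20 mm off the pedestal's axis, in any direction. Pressing on the overhanging rim tips it. It slides with dry friction and stops when the push stops.
- call_bell_button (a joint): the bell's button on its top, 16 mm across: 0 at rest, 0.0035 m pressed fully down; past 0.0025 the bell rings
- pedestal: fixed turned pedestal of light wood with a brass collar under its top. Origin at the centre of its underside on the counter, z up along its axis; it is round, so its yaw means nothing. Foot 120 mm across and up to 14 mm high, a slim stem, and a flat top 60 mm across (61 mm at the brass collar), 50 mm above the counter.
- pedestal_top (a point): centre of the pedestal's flat top, 50 mm above the counter
- red_spool: bystander: loose spool of red thread standing upright, 29 mm across, 47 mm high, origin at the centre of its underside; stands 120 to 160 mm from the pedestal's axis
- stamp: bystander: loose rubber stamp with a black handle and wooden block, 26x40x67 mm, origin at the centre of its underside; stands 130 to 170 mm from the pedestal's axis
- pin_box: bystander: loose round flat tin with a teal lid, 60 mm across, 21 mm high, origin at the centre of its underside; stands 135 to 165 mm from the pedestal's axis
Not all that is in view belongs to the job. What is shaped like the call_bell but green, orange or turquoise is not meant.

How it is judged:
At the end, for the whole second after the job is handed in: The bell stands flat and at rest on the pedestal's top (tilt under 0.06 rad, underside within 3 mm of the top), its centre less than 6 mm from the pedestal's axis; the spool, the stamp and the tin are within 15 mm of where they stood (horizontal distance between call_bell and pedestal_top below 0.006 m and z of call_bell in the frame of pedestal_top between -0.003 and 0.003 m and angle between call_bell's own z axis and vertical below 0.06 rad and linear speed of call_bell below 0.01 m/s and distance of each of red_spool, stamp, pin_box from where it was at the start of the episode below 0.015 m); the robot touches nothing.
It fails at once if the bell is lifted (underside centre more than 12 mm above the pedestal's top), drops off the pedestal, or is tipped by more than 0.3 rad (z of call_bell in the frame of pedestal_top above 0.012 m or z of call_bell in the frame of pedestal_top below -0.015 m or angle between call_bell's own z axis and vertical above 0.3 rad).
It fails at once if the bell is rung (button more than 2.5 mm down) (value of joint call_bell_button above 0.0025 m).
It fails at once if the bell is taken between the fingers or handled from above (fingers touch it while the point between the finger pads is within 25 mm of its axis) (contact force between the fingers and call_bell above 0.3 N and horizontal distance between the grasp point and call_bell below 0.025 m).
It fails at once if the bell is hit or pressed with more than 12 N (contact force between the arm and call_bell above 12 N).
It fails at once if the spool, the stamp or the tin is moved by more than 15 mm (distance of any of red_spool, stamp, pin_box from where it was at the start of the episode above 0.015 m).
It also fails if it takes over 51 s, if anything falls off the work surface, if the arm or the gripper's body presses on something with over 40 N, if the wrist force passes 120 N, or if a joint passes its speed limit or range.

### The arm

A 6-joint arm with a two-finger parallel gripper is mounted at the origin on a cart in front of the work surface, level with it; the furniture and walls round the work are solid. World frame = base frame: x ahead of the robot, y to its left, z up, the work surface at z = 0. Lengths are in m, angles in rad, forces in N, time in s.
With the tool pointing down it reaches from about 0.4 to 0.925 m from the base axis. Payload 3.4 kg.
Tool frame: the origin (TCP) lies on the centre line of the jaws, within the pads' length; the fingertips stand 22 mm ahead of it and the grasp point (between the pads) lies 3 mm ahead of it; z points along the fingers, y is the line along which they close (so a half turn about z gives the same grasp; the last joint's range is limited). The gripper opens to 85 mm and grips with 20 to 120 N. Pads are 22 mm wide; open, the fingers measure 114 mm over their backs; the gripper's body (76 mm by 85 mm) begins 54 mm behind the grasp point. The pads swing forward as they close: fully open they stand 13 mm farther back than shut.
Start: joints at [-1.214, 0.307, 1.506, -0, 1.328, -0.073], TCP at [0.24, -0.522, 0.253] pointing down, gripper open.
Joint ranges: [-3.12, 3.12], [-1.05, 2.28], [0.14, 2.33], [-1.42, 4.57], [0.1, 2.73], [-2.68, 2.68]. Speed limits (rad/s): [2.57, 2.57, 3.14, 3.14, 3.14, 3.14].

### API

Orientations are given as a 3x3 rotation matrix whose columns are the frame's x, y, z axes.
In Python, from plant import manip, cams gives the robot as it stands.
- The arm moves only by the tool play_rows, never from a script. Its argument "steps" is a list of rows, each a list of 7 numbers: the shift along the tool's x, y, z in fractions of the full range, 1 being 100 cm, then the turn, a rotation vector about the tool's x, y, z in a scale on which 1.0 is 2 pi rad, then the finger opening in cm, from 0 to 8.54. A call has 1 to 20 rows; each row is the pose to reach, as a shift and turn from the pose commanded when the call began, along the tool's axes at that moment; what a row does not reach only later rows make up. A row lasts 1/12 s, in which the tool goes at most 41.7 mm and 7.16 degrees, less where a joint would pass 70% of its speed; a pose out of reach is approached as far as the arm can. A call with a gripper value outside its range is refused whole. The fingers move at their own pace and stop on an object; the grip force is fixed at half the most. Time passes only in rows, so rows that repeat a pose let the fingers close. It gives the time, the measured TCP pose, the force, the opening and the grip force at its end, in the units of the state.
- manip.state(): the state, without advancing time (a new reading comes with each control period).
- cams.read_camera(name): name is "scene" or "side" or "wrist"; returns the picture (480x640x3 uint8, red, green, blue); there is no depth.
- cams.get_calibration(name): a dict with "intrinsics" (3x3 intrinsics, pixels), "R" (3x3) and "t" (3): a world point X has camera coordinates R X + t. Camera axes: x right, y down, z forward; pixel columns grow to the right and rows downward; lengths in m; the calibration is good to about 2 mm. A picture is of the moment at which its call begins: read the wrist's pose just before it. get_calibration takes no time and is no camera call; for the wrist camera it gives the pose at the moment of the call.
- manip.sign_off(): hands the job in; it is judged then, once.
The state is a dict: "t": time; "joints": joint angles; "qvel": joint speeds; "tau": joint torques, N m; "position": TCP position; "tcp_rot": TCP orientation; "force": force on the tool from outside, world axes, zero at the start; "torque": the same for the moment, N m; "opening": finger opening in m; "grip_force": force on a finger pad.
Only numpy, scipy, OpenCV 4.12 (cv2) and the standard library are available. Lean on these libraries where they do the work, as an engineer would, in place of code of your own. Each camera call takes 0.05 s, during which the arm holds its last target. There are 200 camera calls.

## Working session

There is one attempt and no reset: what is moved stays moved. The work goes in short steps, Python scripts to look and compute and a tool call to move; the robot and the scene stay as the last step left them, time stands still between calls to the robot, and variables do not carry over. Pictures are saved under pics/ and viewed, at most 10 in all, crops included, and the job is handed in when it is done.

Besides the shell and the picture viewer there is one more tool, called after "Emit:" by a JSON object that holds its "method" and its "body". play_rows: Moves the arm, as the interface text tells. Its arguments: {"type":"object","properties":{"steps":{"type":"array"}},"required":["steps"]}

```bash
mkdir -p pics; python3 - <<'E'
from plant import manip,cams
import cv2,numpy as np
s=manip.state();print(s['t'],s['position'],s['tcp_rot'],s['opening'])
for n in("scene","side"):
    c=cams.get_calibration(n);print(n,np.round(c['intrinsics'],1).tolist(),np.round(c['R'],3).tolist(),np.round(c['t'],3), 'pos',np.round(-c['R'].T@c['t'],3))
    cv2.imwrite(f'pics/{n}0.png',cams.read_camera(n)[:,:,::-1])
E
```

```text
0.0 [ 0.23985722 -0.52185495  0.25240103] [[ 9.08633620e-01  4.17593618e-01 -7.17705103e-04]
 [ 4.17594209e-01 -9.08631626e-01  1.90889537e-03]
 [ 1.45012966e-04 -2.03419600e-03 -9.99997921e-01]] 0.08533450235406038
scene [[597.4, 0.0, 328.8], [0.0, 597.4, 255.8], [0.0, 0.0, 1.0]] [[-0.744, -0.668, 0.009], [-0.312, 0.335, -0.889], [0.591, -0.664, -0.457]] [0.45  0.216 0.878] pos [-0.117  0.811  0.589]
side [[448.5, 0.0, 326.8], [0.0, 448.5, 237.3], [0.0, 0.0, 1.0]] [[0.951, -0.309, -0.02], [-0.205, -0.58, -0.788], [0.232, 0.753, -0.615]] [-0.536  0.233  0.715] pos [ 0.391 -0.569  0.613]
```

View pics/scene0.png

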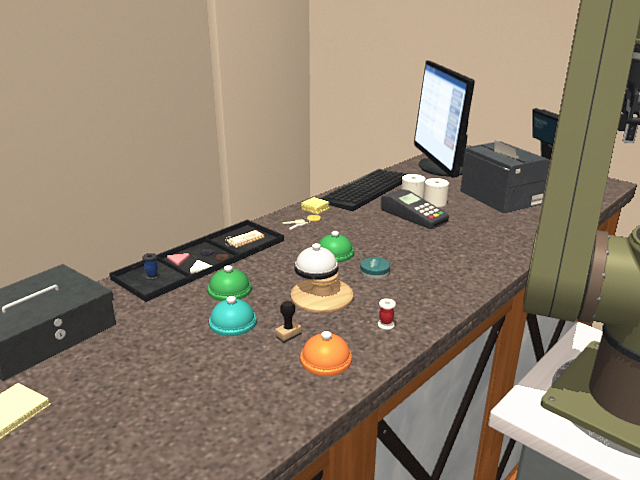

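View pics/side0.png

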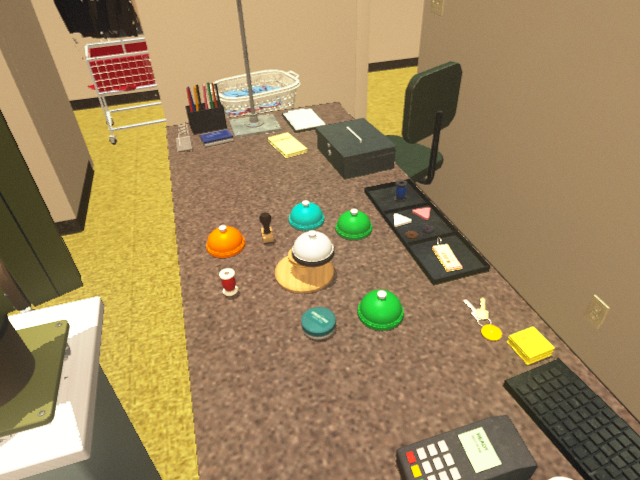

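The silver bell is at scene (317,268) and side (313,248). The lookalikes are green at scene (335,246) and (229,282), turquoise at (232,315) and orange at (326,352). Only the silver one, on the pedestal, fits; I'll confirm it in a crop.

```bash
cat > h.py <<'E'
import numpy as np,cv2
def ray(c,u,v):
    d=c['R'].T@np.linalg.inv(c['intrinsics'])@np.array([u,v,1.]);return -c['R'].T@c['t'],d
def plane(c,u,v,z):
    o,d=ray(c,u,v);return o+d*(z-o[2])/d[2]
def proj(c,X):
    p=c['intrinsics']@(c['R']@np.asarray(X,float)+c['t']);return p[:2]/p[2]
E
python3 - <<'E'
from plant import cams
from h import *
a=cv2.imread('pics/scene0.png')[230:320,275:375];b=cv2.imread('pics/side0.png')[220:300,260:349]
cv2.imwrite('pics/crop0.png',np.hstack([cv2.resize(a,(400,360),interpolation=2),cv2.resize(b,(400,360),interpolation=2)]))
S=cams.get_calibration('scene');D=cams.get_calibration('side');W=cams.get_calibration('wrist')
# button top (z~.102), z from two views
def tri(u1,u2):
    o1,d1=ray(S,*u1);o2,d2=ray(D,*u2);A=np.stack([d1,-d2],1);k=np.linalg.lstsq(A,o2-o1,rcond=None)[0]
    p,q=o1+k[0]*d1,o2+k[1]*d2;return (p+q)/2,np.linalg.norm(p-q)
print('button',tri((316,246),(312.5,234)))
for n,u1,u2,z in[('spool',(387,303),(227.5,274),.047),('stamp',(288,305),(265.5,216),.067),('tin',(375,265),(319,317),.021)]:
    print(n,plane(S,*u1,z),plane(D,*u2,z))
print('wrist',W['intrinsics'].round(1).tolist(),W['R'].round(3).tolist(),-W['R'].T@W['t'])
for n,c in(('scene',S),('side',D)):
    h=cv2.cvtColor(cv2.imread(f'pics/{n}0.png'),cv2.COLOR_BGR2HSV)
    m=cv2.inRange(h,(8,70,120),(22,200,255))
    x,y=(275,230) if n=='scene' else(260,220)
    mm=np.zeros_like(m);mm[y:y+90,x:x+90]=m[y:y+90,x:x+90]
    k,l,st,ce=cv2.connectedComponentsWithStats(mm);i=1+st[1:,4].argmax();print(n,st[i],[plane(c,st[i,0]+st[i,2]/2,st[i,1]+st[i,3]/2,.01)])
E
```

```text
button (array([0.56392546, 0.08222119, 0.09666077]), np.float64(0.0003002408101276544))
spool [0.39190216 0.0874083  0.047     ] [0.39534323 0.08003373 0.047     ]
stamp [0.48922761 0.22997861 0.067     ] [0.49756928 0.21265747 0.067     ]
tin [ 0.52222168 -0.04771928  0.021     ] [ 0.53182045 -0.05482518  0.021     ]
wrist [[428.4, 0.0, 321.1], [0.0, 428.4, 240.8], [0.0, 0.0, 1.0]] [[0.418, -0.908, -0.003], [-0.859, -0.396, 0.323], [-0.295, -0.133, -0.946]] [ 0.31624057 -0.48725954  0.37270083]
scene [ 290  272   64   42 1746] [array([0.53868774, 0.09289719, 0.01      ])]
side [ 260  220   90   90 5523] [array([0.54892286, 0.09740519, 0.01      ])]
```

View pics/crop0.png

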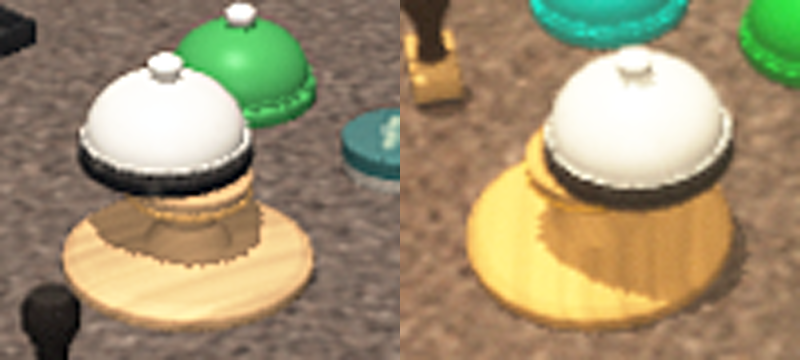

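The crop shows the silver bell overhanging the pedestal towards +x, −y. I'll take the wrist camera over it for an accurate measurement, with tool x along the expected push direction and the fingers half open.

The rows are not in the units I measure in: shifts go in shares of 100 cm and turns go in shares of 2 pi rad. I convert before sending: 56 cm is 0.56, -39 cm is -0.39, -2.2 rad is -0.3501.

Emit:
{"method": "play_rows", "body": {"steps": [[0.56,-0.39,0.02,0,0,-0.3501,4],[0.56,-0.39,0.02,0,0,-0.3501,4],[0.56,-0.39,0.02,0,0,-0.3501,4],[0.56,-0.39,0.02,0,0,-0.3501,4],[0.56,-0.39,0.02,0,0,-0.3501,4],[0.56,-0.39,0.02,0,0,-0.3501,4],[0.56,-0.39,0.02,0,0,-0.3501,4],[0.56,-0.39,0.02,0,0,-0.3501,4],[0.56,-0.39,0.02,0,0,-0.3501,4],[0.56,-0.39,0.02,0,0,-0.3501,4],[0.56,-0.39,0.02,0,0,-0.3501,4],[0.56,-0.39,0.02,0,0,-0.3501,4],[0.56,-0.39,0.02,0,0,-0.3501,4],[0.56,-0.39,0.02,0,0,-0.3501,4],[0.56,-0.39,0.02,0,0,-0.3501,4],[0.56,-0.39,0.02,0,0,-0.3501,4],[0.56,-0.39,0.02,0,0,-0.3501,4],[0.56,-0.39,0.02,0,0,-0.3501,4],[0.56,-0.39,0.02,0,0,-0.3501,4],[0.56,-0.39,0.02,0,0,-0.3501,4]]}}

```text
t: 1.77
position: [0.5856, 0.0659, 0.2326]
tcp_rot: [[-0.872, 0.49, -0.002], [0.49, 0.872, -0.0], [0.001, -0.001, -1.0]]
force: [0.3, -0.9, -0.7]
opening: 0.0401
grip_force: 0.0
```

Emit:
{"method": "play_rows", "body": {"steps": [[0,0,0,0,0,0,4],[0,0,0,0,0,0,4],[0,0,0,0,0,0,4],[0,0,0,0,0,0,4]]}}

```text
t: 2.1
position: [0.5859, 0.065, 0.2335]
tcp_rot: [[-0.872, 0.49, 0.0], [0.49, 0.872, 0.0], [-0.0, 0.0, -1.0]]
force: [-0.0, -0.1, -0.1]
opening: 0.0401
grip_force: 0.0
```

```bash
python3 - <<'E'
from plant import manip,cams
from h import *
import pickle
s=manip.state();c=cams.get_calibration('wrist');im=cams.read_camera('wrist')[:,:,::-1]
cv2.imwrite('pics/w1.png',im);pickle.dump(c,open('w1.pkl','wb'))
print(s['t'],s['position'],s['tcp_rot'].round(3).tolist(),s['opening'],s['force'],s['joints'])
E
```

```text
2.1 [0.58588588 0.06503103 0.23351596] [[-0.872, 0.49, 0.0], [0.49, 0.872, 0.0], [-0.0, 0.0, -1.0]] 0.0400743603705546 [-0.03176864 -0.12352535 -0.1042251 ] [ 3.88978136e-02  3.41960232e-01  1.50471935e+00 -6.24703042e-06
  1.29469150e+00 -1.01936999e+00]
```

View pics/w1.png

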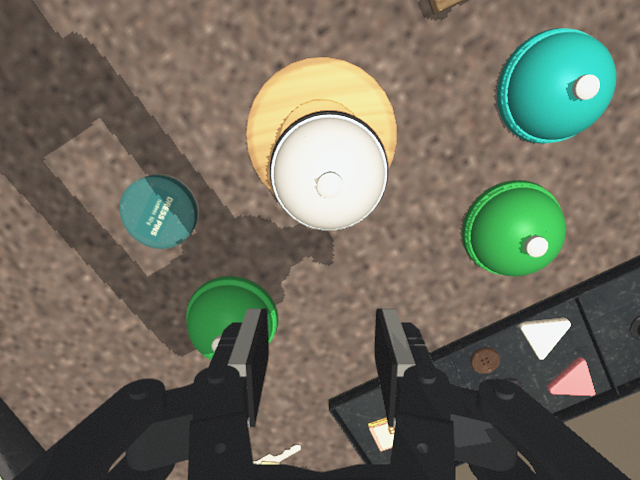

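Wrist view: bell at px (329,173), its button at (330,185), pedestal foot centre near (322,130). The green decoy at (232,315) is close to the left finger. Next I'll measure these.

```bash
cat > meas.py <<'E'
from h import *
from scipy.optimize import least_squares
def circ(P,r0=None,fix=False):
    P=np.asarray(P)[:,:2];c0=P.mean(0)
    if fix: f=lambda q:np.hypot(*(P-q[:2]).T)-r0;x0=[*c0]
    else: f=lambda q:np.hypot(*(P-q[:2]).T)-q[2];x0=[*c0,.05]
    r=least_squares(f,x0,loss='soft_l1',f_scale=.001);return r.x,np.abs(f(r.x)).mean()
def big(m):
    cs,_=cv2.findContours(m,cv2.RETR_EXTERNAL,cv2.CHAIN_APPROX_NONE);return max(cs,key=cv2.contourArea)[:,0,:]
def measure(im,c,guess=(.545,.09)):
    h=cv2.cvtColor(im,cv2.COLOR_BGR2HSV)
    roi=np.zeros(im.shape[:2],np.uint8);g=proj(c,[*guess,.03]);cv2.circle(roi,tuple(int(x) for x in g),int(.1*c['intrinsics'][0,0]/(c['R']@np.array([*guess,.03])+c['t'])[2]),255,-1)
    white=cv2.inRange(h,(0,0,110),(179,45,255))&roi
    white=cv2.morphologyEx(white,cv2.MORPH_OPEN,np.ones((5,5)))
    wc=big(white)
    wood=cv2.inRange(h,(8,75,110),(25,220,255))&roi
    # foot outline: hull of wood, away from the bell
    wo=cv2.morphologyEx(wood,cv2.MORPH_OPEN,np.ones((5,5)))
    oc=big(wo);(bx,by),br=cv2.minEnclosingCircle(wc)
    hull=cv2.convexHull(oc)
    dt=np.array([cv2.pointPolygonTest(hull,(float(p[0]),float(p[1])),True) for p in oc])
    k=(np.hypot(oc[:,0]-bx,oc[:,1]-by)>br*1.12)&(dt<1.0)
    for z in(.0,.008,.014):
        print('foot z',z,*circ([plane(c,*p,z) for p in oc[k]]),k.sum())
    for z in(.061,.065):
        q,e=circ([plane(c,*p,z) for p in wc]);print('dome z',z,q,e,len(wc))
E
python3 - <<'E'
from meas import *
import pickle
c=pickle.load(open('w1.pkl','rb'));im=cv2.imread('pics/w1.png')
measure(im,c)
print('button',plane(c,329.5,185,.102))
from plant import manip
s=manip.state();R=s['tcp_rot'];p=s['position']
for n,u,z in(('green',(219,345),.052),('tin',(160,213),.021)):
    q=plane(c,*u,z);print(n,q,'tool cm',(R.T@(q-p)*100).round(1))
print(plane(c,232,318,.01))
print('tips L/R px for tool y +-.02, z .022/.015:',[proj(c,p+R@np.array([x,y,z])).round(0).tolist() for y in(-.02,.02) for x in(-.011,.011) for z in(.022,.012)])
E
```

```text
foot z 0.0 [0.54279975 0.08980072 0.06059943] 0.00019245837360474602 292
foot z 0.008 [0.5421443  0.09016629 0.0592289 ] 0.000188106920609004 292
foot z 0.014 [0.54165271 0.09044047 0.05820099] 0.00018484327879371085 292
dome z 0.061 [0.56165075 0.08513975 0.0397667 ] 0.00017533410893306154 329
dome z 0.065 [0.56099712 0.08542427 0.03922326] 0.0001729388305987419 329
button [0.56059142 0.08549715 0.102     ]
green [ 0.6408288  -0.06034511  0.052     ] tool cm [-10.9  -8.3  18.2]
tin [ 0.52885576 -0.05070188  0.021     ] tool cm [ -0.7 -12.9  21.3]
[ 0.6408331  -0.05761317  0.01      ]
tips L/R px for tool y +-.02, z .022/.015: [[268.0, 352.0], [265.0, 368.0], [266.0, 301.0], [262.0, 314.0], [372.0, 352.0], [375.0, 368.0], [375.0, 301.0], [378.0, 314.0]]
```

Pedestal axis is (0.5426, 0.0899) and bell centre (0.5612, 0.0853), 19 mm off, which fits the stated range. The foot and dome radii also check out. Now turn −0.27 rad and descend at a standoff.

Converted, 16.5 cm is 0.165, 16.2 cm is 0.162, -0.27 rad is -0.043.

Emit:
{"method": "play_rows", "body": {"steps": [[-0.029,0.022,0,0,0,-0.043,4],[-0.029,0.022,0,0,0,-0.043,4],[-0.029,0.022,0,0,0,-0.043,4],[-0.029,0.022,0,0,0,-0.043,4],[-0.029,0.022,0.03,0,0,-0.043,4],[-0.029,0.022,0.06,0,0,-0.043,4],[-0.029,0.022,0.09,0,0,-0.043,4],[-0.029,0.022,0.11,0,0,-0.043,4],[-0.029,0.022,0.13,0,0,-0.043,4],[-0.029,0.022,0.145,0,0,-0.043,4],[-0.029,0.022,0.155,0,0,-0.043,4],[-0.029,0.022,0.162,0,0,-0.043,4],[-0.029,0.022,0.165,0,0,-0.043,4],[-0.029,0.022,0.165,0,0,-0.043,4],[-0.029,0.022,0.165,0,0,-0.043,4]]}}

```text
t: 3.4
position: [0.6227, 0.0708, 0.0691]
tcp_rot: [[-0.971, 0.239, 0.001], [0.239, 0.971, 0.0], [-0.001, 0.0, -1.0]]
force: [1.8, 0.1, 0.6]
opening: 0.0398
grip_force: 0.0
```

```bash
python3 - <<'E'
from plant import manip,cams
from h import *
s=manip.state();R=s['tcp_rot'];p=s['position'];print(s['t'],p,R.round(3).tolist(),s['force'])
print('bell in tool',R.T@(np.array([.5612,.0853,.05])-p)*100,'ped',R.T@(np.array([.5426,.0899,.05])-p)*100)
im=[cams.read_camera(n)[:,:,::-1] for n in('side','wrist')]
a=cv2.resize(im[0][210:310,255:385],(520,400),interpolation=2)
cv2.imwrite('pics/s2.png',a)
cv2.imwrite('pics/w2.png',im[1])
E
```

```text
3.4 [0.62266854 0.07078309 0.06914599] [[-0.971, 0.239, 0.001], [0.239, 0.971, 0.0], [-0.001, 0.0, -1.0]] [1.77866005 0.12710877 0.60971495]
bell in tool [ 6.31826728 -0.06033996  1.90598146] ped [ 8.23430193 -0.05823458  1.90337595]
```

View pics/s2.png

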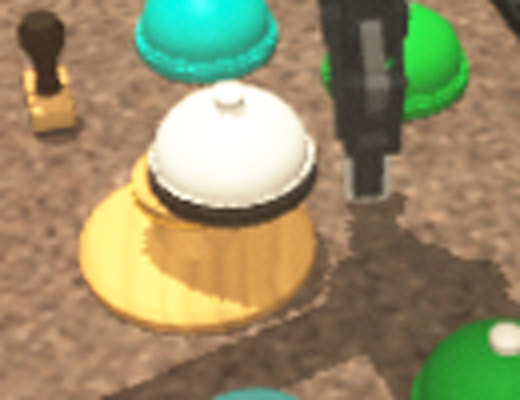

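View pics/w2.png

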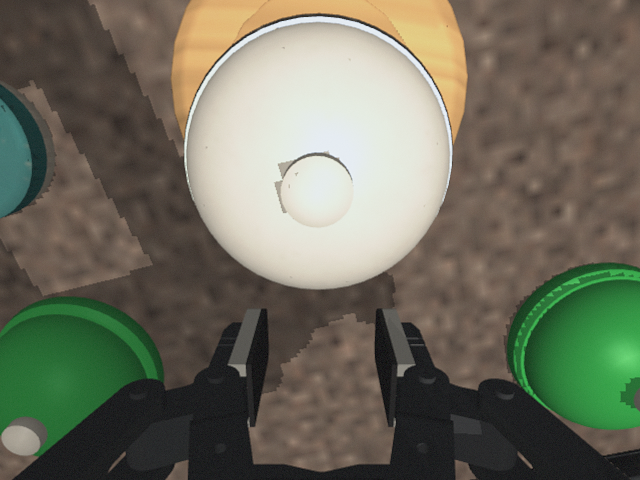

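The fingers stand clear, straddling symmetrically, with about 15 mm to the bell. Checking the fingertip height from the side view.

```bash
python3 - <<'E'
from plant import manip,cams
from h import *
D=cams.get_calibration('side');s=manip.state();R=s['tcp_rot'];p=s['position']
for z in(.010,.016,.022):
    print(z,[((proj(D,p+R@np.array([x,-y,z]))-[255,210])*4).round(0).tolist() for y in(.02,.028) for x in(-.011,.011)])
E
```

```text
0.01 [[383.0, 170.0], [337.0, 173.0], [385.0, 181.0], [339.0, 184.0]]
0.016 [[383.0, 179.0], [337.0, 182.0], [384.0, 190.0], [339.0, 193.0]]
0.022 [[382.0, 189.0], [337.0, 192.0], [384.0, 200.0], [339.0, 203.0]]
```

Emit:
{"method": "play_rows", "body": {"steps": [[0.005,0,0,0,0,0,4],[0.009,0,0,0,0,0,4],[0.012,0,0,0,0,0,4],[0.013,0,0,0,0,0,4],[0.014,0,0,0,0,0,4],[0.015,0,0,0,0,0,4],[0.016,0,0,0,0,0,4],[0.017,0,0,0,0,0,4],[0.018,0,0,0,0,0,4],[0.019,0,0,0,0,0,4],[0.02,0,0,0,0,0,4],[0.021,0,0,0,0,0,4],[0.022,0,0,0,0,0,4],[0.023,0,0,0,0,0,4],[0.024,0,0,0,0,0,4],[0.025,0,0,0,0,0,4],[0.026,0,0,0,0,0,4],[0.026,0,0,0,0,0,4]]}}

```text
t: 5.0
position: [0.5966, 0.077, 0.0683]
tcp_rot: [[-0.971, 0.238, -0.0], [0.238, 0.971, 0.0], [0.0, 0.0, -1.0]]
force: [0.7, -0.2, 0.4]
opening: 0.0399
grip_force: 0.5
```

```bash
cat > look.py <<'E'
from plant import manip,cams
from meas import *
import sys
s=manip.state();R=s['tcp_rot'];p=s['position'];print(s['t'],p,s['force'])
c=cams.get_calibration('wrist');im=np.ascontiguousarray(cams.read_camera('wrist')[:,:,::-1]);cv2.imwrite(sys.argv[1],im)
h=cv2.cvtColor(im,cv2.COLOR_BGR2HSV);m=cv2.morphologyEx(cv2.inRange(h,(0,0,110),(179,45,255)),cv2.MORPH_OPEN,np.ones((7,7)))
wc=big(m);wc=wc[(wc[:,1]>2)&(wc[:,1]<230)]
q,e=circ([plane(c,*a,.061) for a in wc],.0397,True);b=np.array([*q,.05])
print('bell',b,e,'off mm',(b[:2]-[.5426,.0899])*1000,'bell tool cm',R.T@(b-p)*100)
E
python3 look.py pics/w3.png
```

```text
5.0 [0.59662293 0.07703758 0.06834108] [ 0.72041925 -0.2317206   0.42243354]
bell [0.55257837 0.08841903 0.05      ] 0.00010990324784249533 off mm [ 9.97836574 -1.48097469] bell tool cm [4.54844786 0.0549419  1.83498483]
```

It is sliding as planned, with 10 mm left to go.

Emit:
{"method": "play_rows", "body": {"steps": [[0.001,0,0,0,0,0,4],[0.002,0,0,0,0,0,4],[0.003,0,0,0,0,0,4],[0.004,0,0,0,0,0,4],[0.005,0,0,0,0,0,4],[0.006,0,0,0,0,0,4],[0.007,0,0,0,0,0,4],[0.008,0,0,0,0,0,4],[0.009,0,0,0,0,0,4],[0.0095,0,0,0,0,0,4],[0.0098,0,0,0,0,0,4],[0.0098,0,0,0,0,0,4]]}}

```text
t: 6.05
position: [0.5873, 0.0793, 0.0683]
tcp_rot: [[-0.971, 0.238, -0.0], [0.238, 0.971, 0.0], [0.0, -0.0, -1.0]]
force: [2.2, -0.8, 1.0]
opening: 0.0398
grip_force: 0.7
```

```bash
python3 look.py pics/w4.png
```

```text
6.05 [0.58725833 0.07933367 0.06832634] [ 2.19849908 -0.75625896  1.0302218 ]
bell [0.54320742 0.09064169 0.05      ] 0.00011272060419312072 off mm [0.60741793 0.741686  ] bell tool cm [4.54750652 0.04788196 1.83302349]
```

Centred to about 1 mm. Back off straight, rise, and verify from above.

Converted, -16.5 cm is -0.165, -16 cm is -0.16.

Emit:
{"method": "play_rows", "body": {"steps": [[-0.003,0,0,0,0,0,4],[-0.01,0,0,0,0,0,4],[-0.02,0,0,0,0,0,4],[-0.03,0,0,0,0,0,4],[-0.03,0,-0.02,0,0,0,4],[-0.03,0,-0.05,0,0,0,4],[-0.03,0,-0.08,0,0,0,4],[-0.03,0,-0.11,0,0,0,4],[-0.03,0,-0.14,0,0,0,4],[-0.02,0,-0.16,0,0,0,4],[-0.01,0,-0.165,0,0,0,4],[-0.01,0,-0.165,0,0,0,4],[-0.01,0,-0.165,0,0,0,4],[-0.01,0,-0.165,0,0,0,4]]}}

```text
t: 7.27
position: [0.5964, 0.0767, 0.2315]
tcp_rot: [[-0.971, 0.238, -0.003], [0.238, 0.971, -0.0], [0.003, -0.001, -1.0]]
force: [-0.0, -0.3, 0.2]
opening: 0.0401
grip_force: 0.0
```

```bash
python3 - <<'E'
from plant import manip,cams
from meas import *
c=cams.get_calibration('wrist');im=np.ascontiguousarray(cams.read_camera('wrist')[:,:,::-1]);print(manip.state()['position'])
measure(im,c)
a=cams.read_camera('side')[:,:,::-1][200:340,200:387]
cv2.imwrite('pics/f.png',np.hstack([cv2.resize(im,(400,300)),cv2.resize(a,(400,300),interpolation=2)]))
E
```

```text
[0.59640573 0.07672552 0.23131039]
foot z 0.0 [0.54288845 0.08993006 0.06066008] 0.000195703583976552 431
foot z 0.008 [0.5422857  0.09008446 0.05928128] 0.00019125514401904895 431
foot z 0.014 [0.54183363 0.09020026 0.05824718] 0.00018791881351479147 431
dome z 0.061 [0.542956   0.09074725 0.03965915] 0.00016674547592393762 344
dome z 0.065 [0.54259049 0.09082941 0.03911391] 0.00016445358564115073 344
```

View pics/f.png

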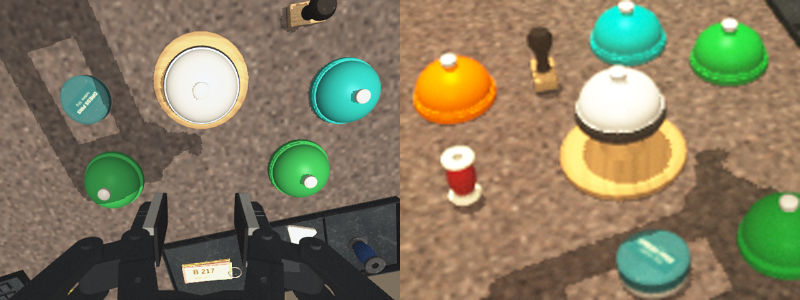

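The bell sits flat and centred, about 1 mm off the axis. The arm is clear and the spool, stamp and tin look undisturbed.

```bash
python3 -c "
from plant import manip
print(manip.sign_off())"
```

```text
the job is handed in; nothing more can be done
None
```

I nudged the call bell from the side until it stood upright about 1 mm off the pedestal's axis by camera measurement, backed the arm off clear, and handed the job in at about 7.4 s; the hand-in returned no verdict.

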